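# Clamp a knife-handle blank in the wedge fixture

## Robot

A 6-joint arm with a two-finger parallel gripper is mounted at the origin on a cart in front of the work surface, level with it; the furniture and walls round the work are solid. World frame = base frame: x ahead of the robot, y to its left, z up, the work surface at z = 0. Lengths are in mm, angles in degrees, forces in N, time in s.
With the tool pointing down it reaches from about 325 to 925 mm from the base axis. Payload 3.1 kg.
Tool frame: the origin (TCP) lies at the very end of the fingers, on their centre line; the grasp point (between the pads) lies grasp_offset behind it (grasp_offset is the distance from the TCP to the grasp point, in mm); z points along the fingers, y is the line along which they close (so a half turn about z gives the same grasp; the last joint's range is limited). The gripper opens to 85 mm and grips with 20 to 120 N. Pads are 22 mm wide; open, the fingers measure 114 mm over their backs; the gripper's body (76 mm by 85 mm) begins 54 mm behind the grasp point. The pads swing forward as they close: fully open they stand 13 mm farther back than shut.
Start: joints at [70.692, 12.427, 92.441, -0, 75.132, -6.429], TCP at [139.3, 609.291, 231.3] pointing down, gripper open.
Joint ranges: [-157.48, 157.48], [-44.54, 120.13], [17.64, 146.25], [-64.5, 244.5], [7.68, 150.69], [-147.95, 147.95]. Speed limits (degrees/s): [159.86, 159.86, 180, 180, 180, 180].

## Interface

Orientations are given as [roll, pitch, yaw] about the fixed x, y, z axes, in that order (R = Rz(yaw) Ry(pitch) Rx(roll)).
In Python, from station import * gives the robot as it stands. Calls block until the motion is done:
- goto(position, orientation): joint-space move of the TCP to a pose.
- move_l(position, attitude=None, speed=150): straight line of the TCP; attitude=None keeps the orientation; speed is the mean speed in mm/s.
- move_j(angles): joint-space move.
- grip(opening, squeeze=None): finger opening in mm; squeeze is the grip in N (None keeps the last); returns when the fingers have stopped.
- wait(seconds).
- solve_ik(position, orientation): joint angles nearest the present ones, or None.
- get_obs(): the state.
- get_image(name): name is "side" or "top" or "wrist"; returns the picture (420x560x3 uint8, red, green, blue); there is no depth.
- get_calibration(name): a dict with "fx", "fy", "cx", "cy" (pixels), "D" ([k1, k2, p1, p2, k3] as OpenCV has them; the pictures are not rectified), "R" (3x3) and "t" (3): a world point X has camera coordinates R X + t; the wrist camera has in their place "mount" (4x4, takes a point from camera to tool coordinates, whose origin is the TCP and whose axes are the flange's). Camera axes: x right, y down, z forward; pixel columns grow to the right and rows downward; lengths in mm; the calibration is good to about 2 mm. A picture is of the moment at which its call begins: read the wrist's pose just before it. get_calibration takes no time and is no camera call.
A pose or a line that the arm cannot do raises Unreachable and nothing moves.
- sign_off(): hands the job in; it is judged then, once.
Trained networks look in the newest picture that a camera, given by its name, has taken for a name from the list of things; names that differ only in an ending like _2 or _b are one class to them, and where a whole thing is asked for, a point or a joint stands for the part that bears it (a point fixed in the world has none). Each returns a list of dicts, best first, with "score" (0 to 1); they miss things now and then, are a little off and sometimes report something else, mostly with a low value. They report only what shows in the picture. A call takes as long as a camera call.
- spot_in(name, camera): "extent" ([centre column, centre row, width, height] in pixels, round what is visible of it).
- regions_of(name, camera): "region" (420x560 bool, what is visible of it) and "extent" ([centre column, centre row, width, height] in pixels, round what is visible of it).
The state is a dict: "t": time; "joint_pos": joint angles; "qvel": joint speeds; "effort": joint torques, N m; "tcp_pos": TCP position; "ee_rot": TCP orientation; "wrist_force": force on the tool from outside, world axes, zero at the start; "moment": the same for the moment, N m; "grip_width": finger opening in mm; "grip_force": force on a finger pad.
Only numpy, scipy, OpenCV 4.12 (cv2) and the standard library are available. Lean on these libraries where they do the work, as an engineer would, in place of code of your own. Each camera call takes 0.05 s, during which the arm holds its last target. There are 200 camera calls.

## Task

Lay the glued-up knife-handle blank (the thick one, two wooden halves on a steel tang) flat on the bed of the wedge fixture, in line with it, between the fixed stop and the sliding bar. Push the bar up until the blank is shut end to end between bar and stop, then slide the thumb wedge along the back fence into the gap behind the bar, firmly, until it jams and the blank stays clamped when you let go. Leave the single thin scale and the V-block where they lie.

Things in the scene. Friction and masses are not known exactly. Their poses are not given: they have to be found in the camera images.
- blank_centre (a point): centre (half-way up) of the loose knife-handle blank: two brown wooden halves on a thin steel tang, 112 mm long (its x axis), 29 mm wide (y), 18 mm thick (z), 45 g or so; it lies flat on the bench, either way round serves. Its ends are square
- fixture: steel wedge fixture fixed to the bench. Origin: centre of the underside of its 240 x 90 mm base plate (14 mm thick); z up; x = clamping direction, towards the fixed stop. Back fence along y at the -x end, inner face at x = -105 mm, top 40 mm above the bench; there an arm of the base reaches to y = +137 mm and carries the wedge. Two 12 mm high guide rails at y = +-30 mm, x = -59 to -19 mm
- bed (a point): point on top of the base plate (14 mm above the bench), 30 mm from the fixture's origin towards the stop: the middle of the clamped blank belongs over it; axes as the fixture's. The bed is plain, open on both sides
- bar (a joint): travel of the sliding bar in m along the fixture's +x, 0 = fully back, end stop 0.036. Aluminium block 50 mm wide, top 38 mm above the bench, ramped 10 degrees at the back; its flat front face stands at fixture x = -50 mm + travel, so with the blank home against the stop it shuts at 0.024. Needs about 1.5 N and stays where it is left
- bar_knob (a point): point on the upright round post of the bar, 20 mm diameter, from 38 to 72 mm above the bench; the point lies on its axis, 58 mm above the bench; axes as the fixture's
- wedge (a joint): travel of the thumb wedge in m along the fixture's -y, 0 = withdrawn, end stop 0.085. Steel, 90 mm long, 26 mm thick at the nose, 42 at the tail (10 degree ramp), captive along the back fence, top 36 mm above the bench. With the bar back its nose meets the bar's side; with the bar shut it enters and jams at about 0.051. Slides with 1 N; pushed with 10 to 15 N it jams and holds
- wedge_thumb (a point): point on the upright thumb tab of the wedge: a plate 12 mm thick (fixture y), 30 mm wide (fixture x), from 36 to 72 mm above the bench, near the tail; the point is in its middle, 58 mm above the bench; axes as the fixture's
- scale_1: a single loose wooden scale, a bystander: 112 x 24 x 8 mm, thinner than the blank and without the steel tang; origin under its centre, x along it
- v_block: loose ground steel V-block, a bystander, 52 x 60 x 42 mm; origin under its centre
- stop_face (a point): middle of the face of the fixed stop, a block 60 mm wide and 28 mm high on the +x end of the base plate (top 42 mm above the bench); the face stands at x = +86 mm of the fixture; axes as the fixture's
- toggle_clamp: a fixed bystander, the toggle clamp on a fibre board (110 x 156 mm along its y) between blank and fixture; its upright red handle, 64 mm from the origin along its -y, reaches 142 mm above the bench: carry things over it. Origin under the board's centre

How it is judged (in metres and radians):
At the end, for the whole second after the job is handed in: the blank lies flat on the bed (within 6 mm lengthwise and 12 mm sideways of its place, within 7 degrees of the fixture's line), the wedge is in behind the bar (travel over 0.040) and at rest, and with nothing touched the wedge presses on the bar and the bar on the blank with more than 4 N (x of blank_centre in the frame of bed between -0.006 and 0.006 m and y of blank_centre in the frame of bed between -0.012 and 0.012 m and z of blank_centre in the frame of bed between 0.005 and 0.014 m and angle between the x axis of blank_centre and the x axis of bed, either way round below 0.12 rad and angle between blank_centre's own z axis and vertical below 0.12 rad and contact force between bar and blank above 4 N and contact force between wedge and bar above 4 N and value of joint wedge above 0.04 m and velocity of joint wedge between -0.002 and 0.002 m/s and velocity of joint bar between -0.002 and 0.002 m/s).
It fails at once if the single scale is disturbed (moved more than 30 mm) (distance of scale_1 from where it was at the start of the episode above 0.03 m).
It fails at once if the V-block is disturbed (moved more than 30 mm) (distance of v_block from where it was at the start of the episode above 0.03 m).
It also fails if it takes over 58 s, if anything falls off the work surface, if the arm or the gripper's body presses on something with over 40 N, if the wrist force passes 120 N, or if a joint passes its speed limit or range.

## Working session

There is one attempt and no reset: what is moved stays moved. The work goes in short steps, each a Python script; the robot and the scene stay as the last script left them, time stands still between calls to the robot, and variables do not carry over. Pictures are saved under pics/ and viewed, at most 10 in all, crops included, and the job is handed in when it is done.

```bash
mkdir -p pics; ls
python3 - <<'E'
from station import *
import cv2
o=get_obs();print(o['t'],o['tcp_pos'],o['ee_rot'],o['grip_width'],[k for k in o])
for c in('top','side'):
    im=get_image(c);cv2.imwrite(f'pics/{c}0.png',im[:,:,::-1])
    k=get_calibration(c);print(c,{a:(b if not hasattr(b,'tolist') else b.tolist()) for a,b in k.items()})
    for n in('blank_centre','fixture','bar','wedge','scale_1','v_block','toggle_clamp','bar_knob','wedge_thumb'):
        print(n,[(round(d['score'],2),[round(float(x)) for x in d['extent']]) for d in spot_in(n,c)][:3])
print(get_obs()['t'])
print(get_calibration('wrist'))
E
```

```text
pics
0.0 [139.0459578  608.50747377 229.96815926] [-1.79863224e+02 -1.44149559e-02  1.67118709e+02] 85.39429180875555 ['t', 'joint_pos', 'qvel', 'effort', 'tcp_pos', 'ee_rot', 'wrist_force', 'moment', 'grip_force', 'grip_width']
top {'fx': 537.5899403770162, 'fy': 537.5899403770162, 'cx': 280.08619452547686, 'cy': 203.95992741402557, 'D': [-0.1101563347232765, 0.0, 0.0, 0.0, 0.0], 'R': [[-0.0021803118662791577, -0.9999688717405051, -0.007582993484605661], [-0.9874169736133716, 0.003351873540121072, -0.15810276773029974], [0.1581232635015349, 0.007142863136925282, -0.9873935451712408]], 't': [-70.96000232554813, 501.54481078912715, 1153.3775087024292]}
blank_centre [(0.86, [163, 221, 16, 47])]
fixture [(0.74, [412, 186, 88, 122]), (0.46, [274, 266, 33, 29])]
bar [(0.57, [214, 216, 19, 49])]
wedge [(0.64, [399, 226, 44, 23])]
scale_1 [(0.87, [214, 217, 18, 49])]
v_block [(0.74, [272, 266, 35, 33])]
toggle_clamp []
bar_knob [(0.81, [427, 203, 30, 26]), (0.29, [216, 218, 21, 46]), (0.26, [410, 186, 86, 126])]
wedge_thumb [(0.69, [397, 225, 42, 27]), (0.49, [412, 187, 89, 129])]
side {'fx
[... 566 characters left out ...]
ale_1 [(0.8, [268, 287, 55, 7])]
v_block [(0.8, [334, 251, 37, 39])]
toggle_clamp []
bar_knob [(0.62, [308, 164, 17, 24])]
wedge_thumb [(0.71, [322, 184, 16, 26])]
1.0
{'fx': 307.6376612222023, 'fy': 307.6376612222023, 'cx': 279.33216132288743, 'cy': 211.42748361408331, 'D': array([-0.03341932,  0.        ,  0.        ,  0.        ,  0.        ]), 'mount': array([[ 1.97690260e-04, -9.64557861e-01, -2.63871357e-01,
         6.61006966e+01],
       [ 9.99999323e-01, -1.11848883e-04,  1.15804477e-03,
        -8.59430381e-01],
       [-1.14651490e-03, -2.63871408e-01,  9.64557186e-01,
        -1.43408524e+02],
       [ 0.00000000e+00,  0.00000000e+00,  0.00000000e+00,
         1.00000000e+00]])}
```

Run:
```python
import cv2
a=cv2.imread('pics/top0.png');b=cv2.imread('pics/side0.png')
cv2.imwrite('pics/a.png',cv2.resize(a[110:330,120:480],(800,489),interpolation=cv2.INTER_CUBIC))
cv2.imwrite('pics/b.png',cv2.resize(b[130:360,180:400],(574,600),interpolation=cv2.INTER_CUBIC))
```

```text
(no output)
```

View pics/a.png

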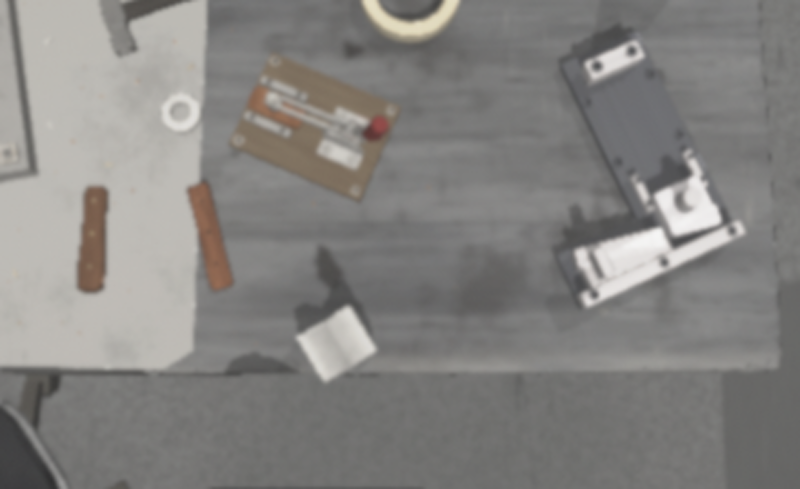

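View pics/b.png

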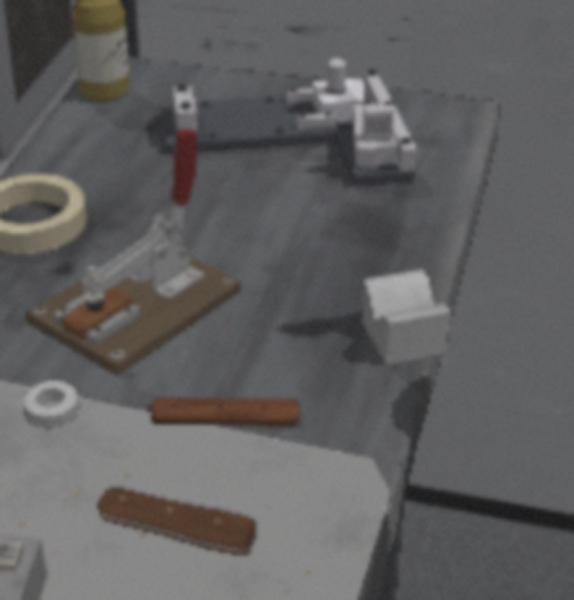

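The top view shows the blank at about (161,218) px and the scale at (214,216). The fixture is on the right, with the stop at (396,138), the knob at (428,200) and the wedge at (403,224). Its +x runs up-left. The toggle clamp's red handle is at (290,167).

```bash
cat > h.py <<'E'
import numpy as np, cv2
from scipy.spatial.transform import Rotation as Ro
from scipy.optimize import least_squares
from station import *
def cam(name,obs=None):
    k=get_calibration(name);K=np.array([[k['fx'],0,k['cx']],[0,k['fy'],k['cy']],[0,0,1]]);D=np.array(k['D'],float)
    if name!='wrist': return K,D,np.array(k['R']),np.array(k['t'])
    T=np.eye(4);T[:3,:3]=Ro.from_euler('xyz',obs['ee_rot'],degrees=True).as_matrix();T[:3,3]=obs['tcp_pos']
    M=np.linalg.inv(T@k['mount']);return K,D,M[:3,:3],M[:3,3]
def proj(c,X):
    K,D,R,t=c;return cv2.projectPoints(np.atleast_2d(X).astype(float),cv2.Rodrigues(R)[0],t,K,D)[0][:,0]
def back(c,px,z):
    K,D,R,t=c;u=cv2.undistortPoints(np.array(px,float).reshape(-1,1,2),K,D)[:,0]
    d=np.c_[u,np.ones(len(u))]@R;o=-R.T@t
    return o+d*((z-o[2])/d[:,2])[:,None]
def fx(p,X):  # fixture->world, p=x,y,yaw deg
    X=np.atleast_2d(X).astype(float);a=np.radians(p[2]);c,s=np.cos(a),np.sin(a)
    return np.c_[p[0]+c*X[:,0]-s*X[:,1],p[1]+s*X[:,0]+c*X[:,1],X[:,2]]
def fit(obs,p0):  # obs list of (cam,px,model pt)
    f=lambda p:np.concatenate([(proj(c,fx(p,m))-px).ravel() for c,px,m in obs])
    r=least_squares(f,p0,loss='soft_l1');return r.x,r.fun
def rect(m,c,z):
    cn=max(cv2.findContours(m.astype(np.uint8),0,1)[0],key=cv2.contourArea)[:,0]
    return cv2.minAreaRect(back(c,cn,z)[:,:2].astype(np.float32))
E
python3 - <<'E'
from h import *
ct=cam('top')
F=lambda u,v:np.array([120+u/2.2222,110+v/2.2222])
ob=[(ct,F(592,82),(86,30,42)),(ct,F(646,58),(86,-30,42)),(ct,F(560,65),(120,45,14)),(ct,F(673,262),(-105,35,40))]
del ob[3]
g=back(ct,[F(686,190)],72)[0];w=back(ct,[F(632,75)],14)[0]
print('knob',g)
p,r=fit(ob,[600,-300,30]);print(p,r.round(1))
q=fx(p,[[-120,137,40],[-105,137,40],[-120,-45,40],[-105,-45,40],[120,-45,14],[30,0,14],[-105,137,40]])
print(((proj(ct,q)-[120,110])*2.2222).round(),q.round(),sep='\n')
get_image('top')
for n,z in(('blank_centre',18),('scale_1',8)):
    m=regions_of(n,'top')[0];print(n,rect(m['region'],ct,z))
o=get_obs();im=get_image('wrist');cv2.imwrite('pics/w0.png',im[:,:,::-1]);cw=cam('wrist',o)
for n,z in(('blank_centre',18),):
    for m in regions_of(n,'wrist'):print(n,m['score'],m['extent'],rect(m['region'],cw,z))
E
```

```text
knob [ 513.71912361 -396.29135605   72.        ]
[ 565.10721275 -376.11275832   23.91912759] [ 0.3 -0.3 -0.5  0.2  0.2  0.1]
[[586. 309.]
 [579. 296.]
 [748. 235.]
 [741. 221.]
 [637.  32.]
 [637. 125.]
 [579. 296.]]
[[ 400. -300.   40.]
 [ 414. -293.   40.]
 [ 474. -466.   40.]
 [ 487. -460.   40.]
 [ 693. -369.   14.]
 [ 593. -364.   14.]
 [ 414. -293.   40.]]
blank_centre ((475.00164794921875, 199.0288848876953), (32.39922332763672, 107.53394317626953), 89.8529052734375)
scale_1 ((480.9725646972656, 77.49683380126953), (112.0173568725586, 24.725000381469727), 14.891493797302246)
blank_centre 0.65 [73.9, 418.1, 10.6, 3.8] ((415.6990661621094, 218.67872619628906), (18.129222869873047, 10.013636589050293), 79.59432220458984)
```

View pics/w0.png

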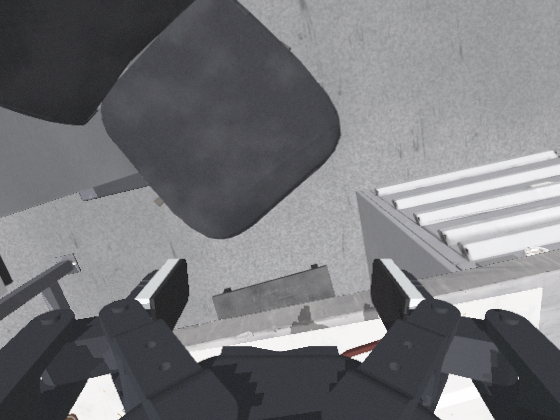

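The wrist view doesn't include the blank yet. The fixture fit is consistent: the predicted fence corners agree with the picture to about 3 mm. I'll hover over the blank for a close look.

Run:
```python
from h import *
goto([475,199,170],[180,0,0])
wait(0.2)
o=get_obs();print(o['t'],o['tcp_pos'],o['ee_rot'],o['joint_pos'])
im=get_image('wrist');cv2.imwrite('pics/w1.png',im[:,:,::-1]);cw=cam('wrist',o)
for m in regions_of('blank_centre','wrist')[:2]:print(m['score'],m['extent'],rect(m['region'],cw,18))
```

```text
3.375 [474.92730791 199.5873524  170.09973638] [-1.79992441e+02 -1.04776881e-02  6.63756367e-02] [1.49822476e+01 2.59865788e+00 1.10331485e+02 5.00283827e-03
 6.70577873e+01 1.04913922e+02]
0.91 [283.2, 190.4, 28.6, 107.5] ((479.4566345214844, 197.31048583984375), (27.4194393157959, 110.1093521118164), 89.39644622802734)
```

View pics/w1.png

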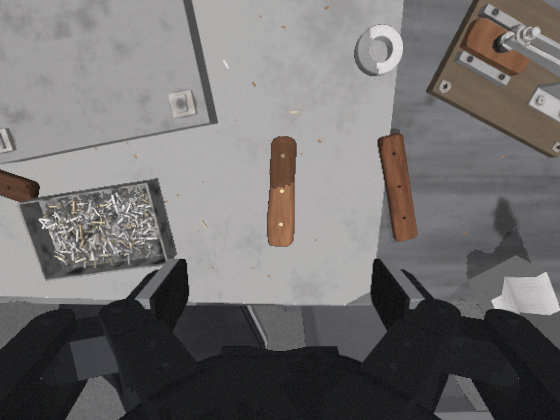

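The blank runs from (283,136) to (281,247) px, centred at about (479.5, 197.3) mm, and is nearly aligned with world x. Next: grasp it, lift over the clamp and hover at the fixture.

Run:
```python
from h import *
grip(60)
goto([479.5,197.3,40],[180,0,-1.5])
move_l([479.5,197.3,3],speed=80)
grip(20,40)
o=get_obs();print(o['t'],o['tcp_pos'],o['grip_width'],o['grip_force'],o['wrist_force'])
move_l([479.5,197.3,200],speed=250)
p=[565.1,-376.1,23.9]
h=fx(p,[30,0,190])[0]
goto(h,[180,0,p[2]]);wait(.2)
o=get_obs();print(o['t'],o['tcp_pos'],o['ee_rot'],o['joint_pos'],o['grip_width'],o['grip_force'])
im=get_image('wrist');cv2.imwrite('pics/w2.png',im[:,:,::-1]);cw=cam('wrist',o)
q=fx(p,[[86,30,42],[86,-30,42],[120,45,14],[120,-45,14],[-105,137,40],[-105,-45,40],[30,45,14],[30,-45,14]])
print(proj(cw,q).round())
```

```text
5.4333 [480.20679727 197.46737721   3.67647804] 27.476453602305273 39.30540204048157 [-0.19083826  0.7707073   2.73641087]
8.6333 [ 592.97332067 -363.00082181  190.21722939] [ 1.79993346e+02 -1.06711490e-02  2.39735317e+01] [-3.72548774e+01  2.26649141e+01  8.40364617e+01  6.42218391e-03
  7.32876553e+01  2.87697453e+01] 27.404356091505885 39.41796183586135
[[247. 141.]
 [312. 141.]
 [234. 104.]
 [325. 104.]
 [155. 318.]
 [320. 319.]
 [237. 193.]
 [322. 194.]]
```

View pics/w2.png

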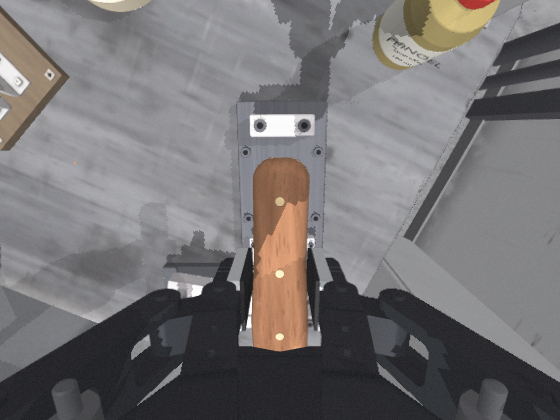

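Actual stop corners are at (250,137) and (315,137), and base corners at (237,102) and (326,101). That is about 3 px right of and above the prediction, so I refine the fit and place the blank about 3 mm short of the stop.

Run:
```python
from h import *
o=get_obs();cw=cam('wrist',o);ct=cam('top')
F=lambda u,v:np.array([120+u/2.2222,110+v/2.2222])
ob=[(cw,np.array(a),m) for a,m in [((250,137),(86,30,42)),((315,137),(86,-30,42)),((237,102),(120,45,14)),((326,101),(120,-45,14))]]
pw,r=fit(ob,[565,-376,24]);print(pw,r.round(1))
ot=[(ct,F(592,82),(86,30,42)),(ct,F(646,58),(86,-30,42)),(ct,F(560,65),(120,45,14)),(ct,F(586,305),(-120,137,40)),(ct,F(745,231),(-120,-45,40))]
pt,r=fit(ot,pw);print(pt,r.round(1))
p,r=fit(ob+ot,pw);print(p,r.round(1))
p=np.array([pw[0],pw[1],p[2]]) if abs(pw[2]-p[2])<1.5 else p
np.save('p.npy',p);print(p)
move_l(fx(p,[27,0,60])[0],[180,0,p[2]],speed=150);wait(.1)
o=get_obs();im=get_image('wrist');cv2.imwrite('pics/w3.png',im[:,:,::-1]);cw=cam('wrist',o);print(o['t'],o['tcp_pos'],o['wrist_force'])
print(proj(cw,fx(p,[[86,30,42],[86,-30,42],[120,45,14],[120,-45,14],[60,45,14],[60,-45,14]])).round())
```

```text
[ 569.22695463 -378.49798789   24.48598047] [-0.1  0.6 -0.2  0.  -0.7 -0.4  1.6 -0.2]
[ 566.67258188 -375.78062032   23.98910036] [ 0.1 -0.9 -0.8 -0.5  0.  -0.5 -0.2  1.3  1.   0.9]
[ 568.57245979 -377.10883961   23.82980947] [-0.7  0.3 -0.8  0.5 -0.9 -0.9  1.4  0.4  0.7 -1.8 -0.1 -1.3  0.7 -1.4
  0.2  0.3  1.4  0.2]
[ 569.22695463 -378.49798789   23.82980947]
9.8 [ 595.15184074 -368.48666827   62.06174082] [ 0.49081203  0.15650103 -0.58544673]
[[217. 145.]
 [332. 145.]
 [198.  83.]
 [352.  83.]
 [204. 184.]
 [347. 184.]]
```

View pics/w3.png

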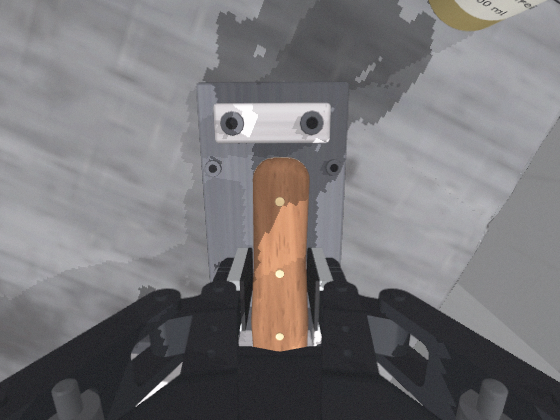

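Stop corners at (215,142) and (330,142) match the refined pose to about 1.5 mm. I'll place the blank, release, back off and look at the bar and wedge.

Run:
```python
from h import *
p=np.load('p.npy')
move_l(fx(p,[27,0,17.5])[0],[180,0,p[2]],speed=60);wait(.2)
o=get_obs();print(o['t'],o['tcp_pos'],o['wrist_force'])
grip(55);move_l(fx(p,[27,0,90])[0],speed=200)
goto(fx(p,[-75,40,190])[0],[180,0,p[2]]);wait(.3)
o=get_obs();im=get_image('wrist');cv2.imwrite('pics/w4.png',im[:,:,::-1]);cw=cam('wrist',o);print(o['t'],o['tcp_pos'])
for n in('bar_knob','wedge_thumb'):print(n,[(round(d['score'],2),[round(float(x)) for x in d['extent']]) for d in spot_in(n,'wrist')][:2])
print(proj(cw,fx(p,[[86,30,42],[86,-30,42],[-105,137,40],[-105,-45,40],[-60,0,72],[-105,100,72]])).round())
```

```text
10.9083 [ 593.76158774 -367.5392148    17.73639203] [-1.70161561  1.07816284  6.03048271]
12.75 [ 484.7142275  -371.54146232  188.29880251]
bar_knob [(0.85, [319, 195, 54, 56])]
wedge_thumb [(0.74, [241, 210, 93, 53])]
[[292.  13.]
 [363.  13.]
 [183. 228.]
 [364. 228.]
 [326. 190.]
 [213. 239.]]
```

View pics/w4.png

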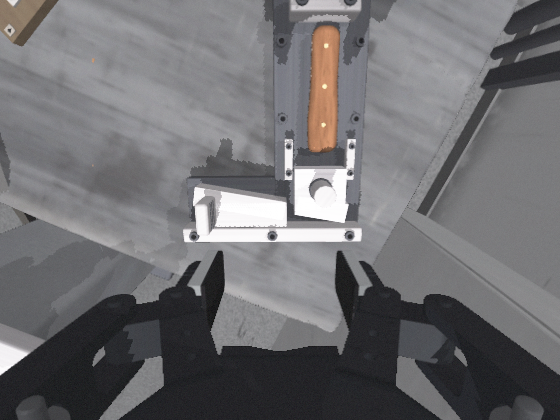

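The blank lies on the bed, (326,24) to (322,150), with the bar behind it. The knob top is at about (326,195). The thumb tab's top edge is at about (208,198–236), at the wedge's tail.

Run:
```python
from h import *
p=np.load('p.npy');o=get_obs();cw=cam('wrist',o)
inv=lambda X:(Ro.from_euler('z',-p[2],degrees=True).apply(X-np.array([p[0],p[1],0])))
print(inv(back(cw,[(326,195),(203,200),(213,200),(213,235),(203,236)],72)).round(1))
print(inv(back(cw,[(295,168),(347,168),(195,185),(286,198)],37)).round(1))
print(inv(back(cw,[(326,24),(322,150)],32)).round(1))
for a in ([-95,0,48],[-95,0,120]):print(solve_ik(fx(p,a)[0],[180,0,p[2]]))
for y in (90,-90):print(y,solve_ik(fx(p,[-88,150,48])[0],[180,0,p[2]+y]))
```

```text
[[ -64.3   -1.    72. ]
 [ -68.9  106.    72. ]
 [ -68.9   97.2   72. ]
 [-101.2   99.    72. ]
 [-102.2  108.1   72. ]]
[[-45.4  24.4  37. ]
 [-45.3 -25.6  37. ]
 [-62.  121.9  37. ]
 [-75.   32.9  37. ]]
[[ 80.7  -1.4  32. ]
 [-28.7  -1.6  32. ]]
[-4.71411055e+01  2.56189884e+01  9.69179046e+01 -2.54444375e-14
  5.74631070e+01  1.90290850e+01]
[-4.71411055e+01  2.02396583e+01  9.53590922e+01 -2.54444375e-14
  6.44012495e+01  1.90290850e+01]
90 [-40.77956096  12.40301488 114.75485522   0.          52.8421299
 -64.60937043]
-90 [-4.07795610e+01  1.24030149e+01  1.14754855e+02 -2.54444375e-14
  5.28421299e+01  1.15390630e+02]
```

```bash
cat >> h.py <<'E'
def push(p,a,d,n,step,fmax,yaw,speed=40):
    """advance from fixture point a along d in steps until resisted by fmax; returns distance"""
    d=np.array(d,float);dw=fx([0,0,p[2]],d)[0];f0=get_obs()['wrist_force'].copy();log=[]
    for i in range(1,n+1):
        move_l(fx(p,np.array(a)+d*step*i)[0],[180,0,yaw],speed=speed)
        f=-(get_obs()['wrist_force']-f0)@dw;log.append(round(float(f),1))
        if f>fmax:break
    o=get_obs();print(o['t'],'dist',i*step,log,o['tcp_pos'].round(1));return i*step
E
python3 - <<'E'
from h import *
p=np.load('p.npy')
grip(0,60)
goto(fx(p,[-95,0,90])[0],[180,0,p[2]]);a=[-95,0,50]
move_l(fx(p,a)[0],speed=150);wait(.2)
push(p,a,[1,0,0],26,1.5,12,p[2])
E
```

```text
20.1 dist 33.0 [-0.1, 0.4, -0.1, 0.7, -0.3, 1.0, 2.1, 1.0, 0.6, 1.0, 1.1, 0.6, -0.2, 1.0, 0.6, 1.2, 1.1, 1.1, 1.6, 5.1, 8.1, 12.3] [ 509. -405.   50.]
```

The bar met firm resistance (12 N) after about 22 mm of travel, as expected. Now the wedge.

Run:
```python
from h import *
p=np.load('p.npy');y=p[2]+90
move_l(fx(p,[-70,0,50])[0],speed=100);move_l(fx(p,[-70,0,110])[0],speed=200)
a=[-86,136,50]
goto(fx(p,[-86,136,100])[0],[180,0,y]);move_l(fx(p,a)[0],speed=150);wait(.2)
n=push(p,a,[0,-1,0],14,4,8,y,60)
n2=push(p,[-86,136-n,50],[0,-1,0],22,1.5,20,y,40)
```

```text
26.3333 dist 56 [-0.2, -0.6, -0.1, -0.1, -0.3, 0.0, 0.1, -0.5, 1.3, -0.1, 0.0, -0.8, -0.1, -0.2] [ 458.5 -340.5   50.1]
28.8333 dist 15.0 [-0.2, 0.9, 5.2, 6.3, 9.4, 12.0, 14.1, 15.9, 18.7, 20.1] [ 460.7 -346.4   49. ]
```

Run:
```python
from h import *
p=np.load('p.npy');y=p[2]+90
wait(.3);print(get_obs()['wrist_force'])
move_l(fx(p,[-86,95,50])[0],speed=100);move_l(fx(p,[-86,100,110])[0],speed=200)
goto(fx(p,[-65,30,190])[0],[180,0,p[2]]);wait(.3)
o=get_obs();im=get_image('wrist');cv2.imwrite('pics/w5.png',im[:,:,::-1]);cw=cam('wrist',o);print(o['t'],o['tcp_pos'])
print(proj(cw,fx(p,[[86,14.5,32],[86,-14.5,32],[-26,14.5,32],[-26,-14.5,32],[-26,25,38],[-26,-25,38]])).round())
```

```text
[-7.72000368 17.84775781 14.82639197]
31.725 [ 497.52886041 -377.18218683  189.8348341 ]
[[296.  29.]
 [329.  30.]
 [295. 157.]
 [325. 157.]
 [284. 158.]
 [337. 158.]]
```

View pics/w5.png

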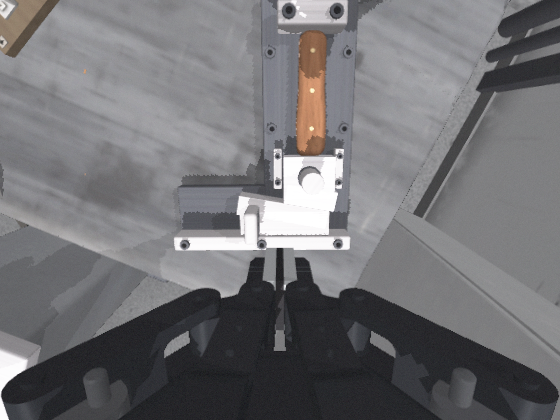

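The picture shows the blank at (298–326, 30–155), shut between stop and bar. The bar front at row 155 matches the predicted 157. The wedge nose reaches behind the bar to (329,220), and the tab has moved about 51 mm, which is the expected jam position, pushed with 20 N.

```bash
python3 -c "
from station import *
print(sign_off(),get_obs()['t'])"
```

```text
the job is handed in; nothing more can be done
the job is handed in; nothing more can be done
```

The blank is on the bed, shut between bar and stop, with the wedge pushed to about 51 mm at 20 N; the job was handed in at about 32 s, but no verdict came back and I could not measure the clamping force.

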